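# Unlock the kitchen medicine box and hold the key turned

## Task

Take the red-headed key out of the wooden key block and push it fully home into the lock in the lid of the white medicine box, twisting it a little to and fro to work it past the sticky wafers inside when it hangs up. Once it is home, turn it a quarter turn clockwise (seen from above) to the stop and hold it there against the spring so that I can lift the lid: finish still gripping the turned key, do not let go. Leave the blue and yellow keys in the block, and do not shift the pill jar on the lid or the salt pot.

Things in the scene. Friction and masses are not known exactly. Their poses are not given: they have to be found in the camera images.
- key_red: Upright key with a red head, 70 mm tall. Origin at the blade's tip, own z up to the head. Steel blade 4 (own x) x 14 mm (own y), 30 mm long, last 3 mm 12 wide; steel collar 14 x 24 mm at 30 to 34 mm above the tip; plastic head from 34 mm up. Stands in any one of the block's three slots, collar on the block's top, tip 15 mm above the worktop. Fits the lock either way round.
- key_grip (a point): Centre of the red key's head, on the key's z axis 52 mm above the tip. The head is 10 mm thick (key's x) by 30 mm wide (key's y) by 36 mm tall: pinch it across the 10 mm from above.
- key_blue: Same key with a blue head; stays in the block.
- key_yellow: Same key with a yellow head; stays in the block.
- block: Fixed wooden key block, 50 mm (own x) by 170 mm (own y) by 45 mm tall, origin under its centre. Three slots, 11 x 19 mm and 33 mm deep, at y = -60, 0 and +60 mm hold one key each, the keys' wide side along the block's y (about 0.1 rad of play).
- medbox: Fixed white steel medicine box, 220 mm (own x) by 280 mm (own y) by 90 mm tall, green cross on the lid, origin under its centre. The lock is in the lid, 60 mm from the centre towards the box's -x side. The lid stays shut in this task.
- keyhole (a point): Centre of the keyway's mouth on the brass lock face (34 mm across, 5 mm proud of the lid, 95 mm above the worktop). Own z points up out of the lock; the frame turns with the plug. The keyway goes straight down, 5.2 mm (own x) by 15.2 mm (own y), 34 mm deep, mouth chamfered 2 mm. Fully home: the collar sits on this face, the key's tip 30 mm below it.
- wafers (a point): Point on the lock axis 16.5 mm below its face, between two hidden sticky wafers (10 and 19 mm below the face): slotted leaves coaxial with the plug, staying where left, each 0 to 0.4 rad clockwise of the locked keyway at the start, so the blade hangs up there. Press lightly (3 to 10 N) while twisting key and plug to and fro over 0 to 0.5 rad clockwise: within 0.1 rad of line it drops on.
- plug (a joint): Turn of the lock plug, rad: 0 locked (rest, a stop), grows clockwise seen from above to a stop at 1.57. A spring pulls it back with 0.03 N m at 0, rising to 0.16 N m at the quarter turn (friction: plug 0.015, each wafer 0.03 N m; the wafers turn along with a key that is home). It springs most of the way back if let go. Key play in the keyway about 0.09 rad, so the plug lags the key.
- pill_tin: Small round amber glass jar, 40 mm across, 50 mm tall, standing on the rear of the medicine box's lid, its centre 130 mm or more from the keyhole. Origin under its centre. Leave alone.
- salt: White salt pot with steel cap, 42 mm across, 70 mm tall, on the worktop. Origin under its centre. Leave alone.
Things that resemble listed ones, but are neither listed nor needed, are in the scene too. There is more than one size of the key_red; the one meant has the size given above.

How it is judged:
By the outcome, as a careful person would: the job done as asked, in the order asked, and still so for the second after the job is handed in, while the arm keeps its last pose, push and grip.
It also fails if it takes over 58 s, if anything falls off the work surface, if the arm or the gripper's body presses on something with over 40 N, if the wrist force passes 120 N, or if a joint passes its speed limit or range.

## Robot

A 6-joint arm with a two-finger parallel gripper is mounted at the origin on the work surface. World frame = base frame: x ahead of the robot, y to its left, z up, the work surface at z = 0. Lengths are in mm, angles in rad, forces in N, time in s.
With the tool pointing down it reaches from about 300 to 775 mm from the base axis. Payload 14.6 kg.
Tool frame: the origin (TCP) lies on the centre line of the jaws, within the pads' length; the fingertips stand 8 mm ahead of it and the grasp point (between the pads) lies 11 mm behind it; z points along the fingers, y is the line along which they close (so a half turn about z gives the same grasp; the last joint's range is limited). The gripper opens to 94 mm and grips with 3 to 60 N. Pads are 16 mm wide; open, the fingers measure 119 mm over their backs; the gripper's body (75 mm by 177 mm) begins 78 mm behind the grasp point.
Start: joints at [-1.246, 0.3, 1.521, -0, 1.321, -0.067], TCP at [210.011, -508.315, 190.946] pointing down, gripper open.
Joint ranges: [-3.03, 3.03], [-0.79, 2.21], [0.23, 2.52], [-1.04, 4.18], [0, 3.07], [-2.55, 2.55]. Speed limits (rad/s): [2.22, 2.22, 2.57, 3.14, 3.14, 3.14].

## Interface

Orientations are given as [roll, pitch, yaw] about the fixed x, y, z axes, in that order (R = Rz(yaw) Ry(pitch) Rx(roll)).
In Python, from cell import manip gives the robot as it stands.
- The arm moves only by the tool jog_arm, never from a script. Its argument "rows" is one flat list of numbers, 7 for each row, row after row: the shift along the world's x, y, z in cm, then the turn, a rotation vector about the world's x, y, z in rad, then the closure, from 0 (fully open) to 1 (shut). In form: [dx, dy, dz, rx, ry, rz, fingers, dx, dy, dz, rx, ry, rz, fingers, ...]. A call has 1 to 20 rows; each row shifts and turns the commanded pose from where the row before left it; what a row does not reach is not made up. A row lasts 1/12 s, in which the tool goes at most 41.7 mm and 7.16 degrees, less where a joint would pass 70% of its speed; a pose out of reach is approached as far as the arm can. A call with a gripper value outside its range is refused whole. The fingers move at their own pace and stop on an object; "newtons" is the grip in N (left out, the last holds). Time passes only in rows, so rows that do not move let the fingers close. It gives the time, the measured TCP pose, the force, the opening and the grip force at its end, in the units of the state.
- manip.read_state(): the state, without advancing time (a new reading comes with each control period).
- manip.camera(name): name is "scene" or "top" or "wrist"; returns (picture, depth): 480x640x3 uint8, blue, green, red; 480x640 float32, mm along the optical axis (not along the pixel's ray), 0 where there is no reading.
- manip.camera_model(name): a dict with "K" (3x3 intrinsics, pixels), "k1" (the pictures are not rectified: a ray, as slopes to the right and down, at radius r is drawn at 1 + k1 r^2 times it, then the intrinsics apply), "R" (3x3) and "t" (3): a world point X has camera coordinates R X + t. Camera axes: x right, y down, z forward; pixel columns grow to the right and rows downward; lengths in mm; the calibration is good to about 2 mm. A picture is of the moment at which its call begins: read the wrist's pose just before it. camera_model takes no time and is no camera call; for the wrist camera it gives the pose at the moment of the call.
- manip.sign_off(): hands the job in; it is judged then, once.
The state is a dict: "clock": time; "joints": joint angles; "qd": joint speeds; "effort": joint torques, N m; "eef_pos": TCP position; "eef_rot": TCP orientation; "wrist_force": force on the tool from outside, world axes, zero at the start; "moment": the same for the moment, N m; "finger_gap": finger opening in mm; "finger_force": force on a finger pad.
Only numpy, scipy, OpenCV 4.12 (cv2) and the standard library are available. Lean on these libraries where they do the work, as an engineer would, in place of code of your own. Each camera call takes 0.05 s, during which the arm holds its last target. There are 200 camera calls.

## Working session

There is one attempt and no reset: what is moved stays moved. The work goes in short steps, Python scripts to look and compute and a tool call to move; the robot and the scene stay as the last step left them, time stands still between calls to the robot, and variables do not carry over. Pictures are saved under pics/ and viewed, at most 10 in all, crops included, and the job is handed in when it is done.

Besides the shell and the picture viewer there is one more tool, called after "Call:" as name(argument=value, ...) on one line, values as JSON. jog_arm: Moves the arm, as the interface text tells. Its arguments: {"type":"object","properties":{"rows":{"type":"array"},"newtons":{"type":"number"}},"required":["rows"]}

```bash
ls; mkdir -p pics; cat > h.py <<'E'
import numpy as np, cv2
from cell import manip
def ray(m,u,v):
    K=np.array(m["K"]);x=(u-K[0,2])/K[0,0];y=(v-K[1,2])/K[1,1]
    rd=np.hypot(x,y);r=rd
    for _ in range(30): r=rd/(1+m["k1"]*r*r)
    s=r/rd if rd>0 else 1
    d=np.array([x*s,y*s,1.]);R=np.array(m["R"]);t=np.array(m["t"])
    return -R.T@t, R.T@d
def onz(m,u,v,z):
    o,d=ray(m,u,v);return o+d*(z-o[2])/d[2]
def atd(m,u,v,dep):
    o,d=ray(m,u,v);return o+d*dep
E
python3 - <<'E'
from h import *
np.set_printoptions(precision=1,suppress=True)
print(manip.read_state())
ims=[]
for n in("scene","top"):
    p,d=manip.camera(n);m=manip.camera_model(n);np.savez(f"{n}.npz",p=p,d=d);cv2.imwrite(f"pics/{n}.png",p)
    print(n,m)
E
```

```text
pics
{'clock': 0.0, 'joints': array([-1.2,  0.3,  1.5, -0. ,  1.3, -0.1]), 'qd': array([-0., -0., -0.,  0.,  0., -0.]), 'effort': array([  0. , -53.2, -35.3,   0.1,   0. ,  -0. ]), 'eef_pos': array([ 209.9, -508. ,  190.4]), 'eef_rot': array([-3.1, -0. ,  0.4]), 'wrist_force': array([-0.4,  0.4, -0.2]), 'moment': array([ 0., -0.,  0.]), 'finger_force': 0.0, 'finger_gap': 94.1119970158475}
scene {'K': array([[469.4,   0. , 322.2],
       [  0. , 469.4, 236.9],
       [  0. ,   0. ,   1. ]]), 'k1': -0.10961624289743616, 'R': array([[ 0.1,  1. ,  0. ],
       [ 0.6, -0.1, -0.8],
       [-0.8,  0.1, -0.7]]), 't': array([ -52.8, -338.3, 1350. ])}
top {'K': array([[461.9,   0. , 313.7],
       [  0. , 461.9, 234.5],
       [  0. ,   0. ,   1. ]]), 'k1': 0.04177939458027335, 'R': array([[ 0. , -1. ,  0. ],
       [-1. , -0. , -0.1],
       [ 0.1, -0. , -1. ]]), 't': array([ -56.6,  598.8, 1025.8])}
```

View pics/scene.png

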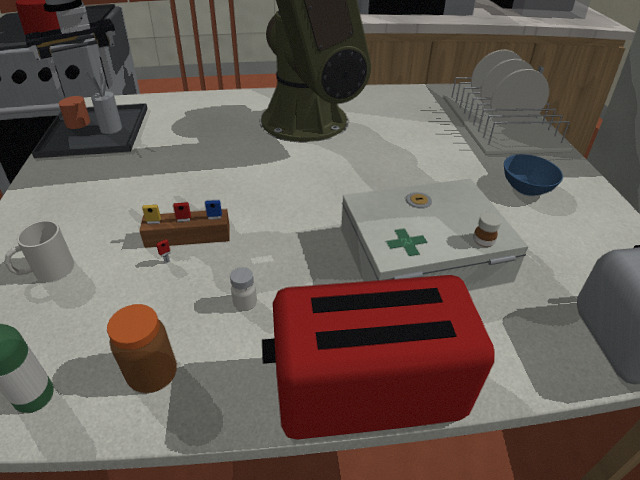

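View pics/top.png

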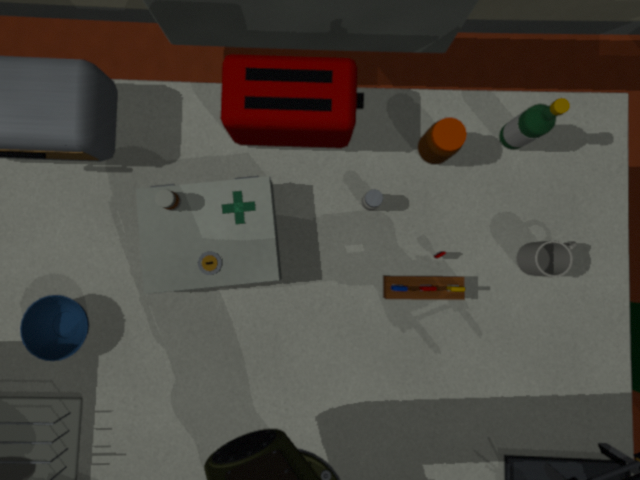

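Scene: the block holds yellow (151,213), red (181,211) and blue (213,208), with a small loose red key on the worktop at (163,250). The lock is at (420,199) in scene and (210,263) in top. There are two red candidates, scene (181,211) and (163,250). The one in the block fits: it stands upright in a slot, full size. I'll measure both and confirm in a crop.

```bash
cat > m.py <<'E'
from h import *
np.set_printoptions(precision=1,suppress=True)
def blobs(p,lo,hi,box,amin=8):
    hsv=cv2.cvtColor(p,cv2.COLOR_BGR2HSV)
    k=cv2.inRange(hsv,np.array(lo),np.array(hi))
    if lo[0]==0: k|=cv2.inRange(hsv,np.array((172,)+tuple(lo[1:])),np.array((180,255,255)))
    mk=np.zeros_like(k);x0,y0,x1,y1=box;mk[y0:y1,x0:x1]=k[y0:y1,x0:x1]
    n,l,s,c=cv2.connectedComponentsWithStats(mk)
    return [(c[i],s[i],np.argwhere(l==i)[:,::-1]) for i in range(1,n) if s[i,4]>=amin]
E
python3 - <<'E'
from m import *
boxes={"top":(380,240,490,305),"scene":(130,195,240,270)}
for n in boxes:
    f=np.load(n+".npz");p,d=f["p"],f["d"];m=manip.camera_model(n)
    for nm,lo,hi in(("red",(0,150,60),(6,255,255)),("blue",(105,120,50),(130,255,255)),("yel",(22,130,80),(35,255,255))):
        for c,s,px in blobs(p,lo,hi,boxes[n]):
            P=np.array([atd(m,u,v,d[v,u]) for u,v in px if d[v,u]>0])
            print(n,nm,c,s,"med",np.median(P,0),"min",P.min(0),"max",P.max(0))
lo=(5,80,60)
# lock face
f=np.load("top.npz");p,d=f["p"],f["d"];m=manip.camera_model("top")
for c,s,px in blobs(p,(8,70,60),(30,255,255),(190,240,235,285),20):
    e=cv2.fitEllipse(cv2.convexHull(px.astype(np.int32)));print("lock top",c,s,e,onz(m,*e[0],95),d[int(c[1]),int(c[0])],atd(m,c[0],c[1],d[int(c[1]),int(c[0])]))
f2=np.load("scene.npz");p2,d2=f2["p"],f2["d"];m2=manip.camera_model("scene")
for c,s,px in blobs(p2,(8,70,60),(30,255,255),(400,185,440,215),20):
    e=cv2.fitEllipse(cv2.convexHull(px.astype(np.int32)));print("lock scene",c,s,e,onz(m2,*e[0],95))
a=cv2.resize(p2[185:275,130:245],None,fx=5,fy=5,interpolation=2)[:440,:]
b=cv2.resize(p[240:305,375:490],None,fx=5,fy=5,interpolation=2)
cc=np.zeros((600,800,3),np.uint8)
a=cv2.resize(p2[190:270,130:240],(440,320),interpolation=2);b=cv2.resize(p[240:305,380:490],(440,260),interpolation=2)
c1=cv2.resize(p2[180:220,395:445],(350,280),interpolation=2);c2=cv2.resize(p[245:280,190:230],(350,306),interpolation=2)
cc[:320,:440]=a;cc[330:590,:440]=b;cc[:280,445:795]=c1;cc[285:591,445:795]=c2
cv2.imwrite("pics/crop.png",cc)
E
```

```text
top red [439.9 254.4] [436 252   9   6  30] med [ 562.8 -313.8   53.4] min [ 557.2 -323.    41.2] max [ 568.5 -307.    57. ]
top red [428.4 288.5] [421 287  16   4  59] med [ 489.9 -281.2   85. ] min [ 486.  -297.6   70.5] max [ 494.1 -268.2   89.4]
top blue [398.8 288.2] [392 286  15   5  64] med [ 489.4 -219.4   86. ] min [ 485.1 -235.5   72.6] max [ 493.6 -207.1   90. ]
top yel [457.2 288.7] [451 287  14   5  58] med [ 491.5 -342.9   85.7] min [ 484.6 -356.4   45.3] max [ 495.8 -328.6   88.6]
scene red [181.9 210.7] [174 203  17  16 215] med [ 496.  -281.8   68.4] min [ 488.2 -297.1   49.9] max [ 499.5 -268.    85.5]
scene red [162.7 246.5] [156 239  14  16 142] med [ 567.  -314.9   41.2] min [ 514.9 -343.9   -0.9] max [ 573.9 -304.6   54. ]
scene blue [213.1 208.3] [205 200  17  17 207] med [ 494.5 -221.3   69. ] min [ 486.6 -235.6   49.3] max [ 499.  -207.7   85.9]
scene yel [151.4 212.7] [142 205  19  16 220] med [ 497.3 -340.5   68.2] min [ 489.6 -356.9   50.9] max [ 502.2 -327.2   85.9]
lock top [209.1 262.6] [201 255  17  16 195] ((209.11846923828125, 262.65423583984375), (15.873610496520996, 16.342844009399414), 64.45899200439453) [530.9 176.4  95. ] 958.5228 [530.9 176.1  96.5]
lock scene [418.8 198.7] [411 194  17  10 128] ((418.800048828125, 198.7601776123047), (9.885298728942871, 17.07657814025879), 99.88629913330078) [534.6 176.4  95. ]
```

View pics/crop.png

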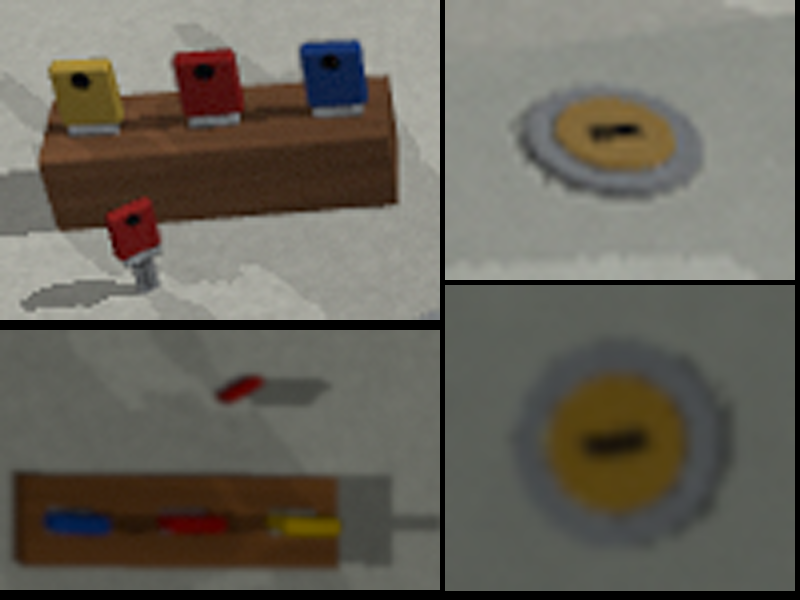

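Crop: the two red candidates are the key in the block's middle slot (head 30 mm wide, top at 86 mm) and the loose small key (about 20 mm, top at 55 mm). The block key fits. The keyway in the lock runs roughly along world y. I'll hover over the block with yaw about π/2.

Call:
jog_arm(rows=[2,1.6,0,0,0,0.084,0.3,2,1.6,0,0,0,0.084,0.3,2,1.6,0,0,0,0.084,0.3,2,1.6,0,0,0,0.084,0.3,2,1.6,0,0,0,0.084,0.3,2,1.6,0,0,0,0.084,0.3,2,1.6,0,0,0,0.084,0.3,2,1.6,0,0,0,0.084,0.3,2,1.6,0,0,0,0.084,0.3,2,1.6,0,0,0,0.084,0.3,2,1.6,0,0,0,0.084,0.3,2,1.6,0,0,0,0.084,0.3,2,1.6,0,0,0,0.084,0.3,2,1.6,0,0,0,0.084,0.3,0,0,0,0,0,0,0.3,0,0,0,0,0,0,0.3])

```text
clock: 1.43
eef_pos: [490.3, -283.6, 190.4]
eef_rot: [-3.141, -0.0, 1.569]
wrist_force: [-0.3, 0.8, 0.2]
finger_gap: 65.7
finger_force: 0.0
```

```bash
python3 - <<'E'
from m import *
np.set_printoptions(precision=4,suppress=True)
s=manip.read_state();print(s["joints"],s["eef_pos"],s["eef_rot"],s["finger_gap"],s["clock"])
m=manip.camera_model("wrist");p,d=manip.camera("wrist");np.savez("w1.npz",p=p,d=d);cv2.imwrite("pics/w1.png",p)
print(m["K"],m["R"],-m["R"].T@m["t"])
E
```

```text
[-0.589   0.3376  1.4727 -0.0001  1.3322 -0.587 ] [ 490.3224 -283.6106  190.4335] [-3.1408 -0.0004  1.5688] 65.73764725833682 1.4333
[[423.6519   0.     316.8901]
 [  0.     423.6519 237.1098]
 [  0.       0.       1.    ]] [[ 1.     -0.0014 -0.0009]
 [-0.0012 -0.9689  0.2473]
 [-0.0012 -0.2473 -0.9689]] [ 491.5735 -212.3229  384.9888]
```

View pics/w1.png

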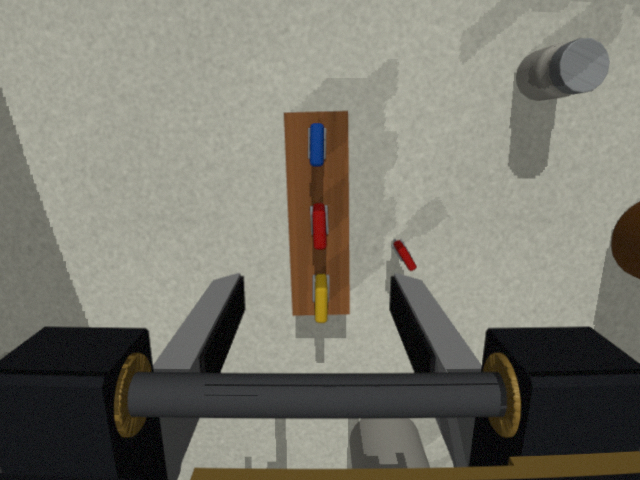

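Wrist view: the red key is at (319,226) between blue (317,145) and yellow (321,298), with the small key at (404,255). Next I'll measure the head's top and its yaw.

```bash
python3 - <<'E'
from m import *
f=np.load("w1.npz");p,d=f["p"],f["d"];m=manip.camera_model("wrist")
for nm,lo,hi in(("red",(0,130,40),(8,255,255)),("blue",(105,120,40),(130,255,255)),("yel",(20,120,60),(35,255,255))):
    for c,s,px in blobs(p,lo,hi,(290,110,350,330),100):
        P=np.array([onz(m,u,v,85) for u,v in px]); Z=np.array([atd(m,u,v,d[v,u])[2] for u,v in px]);
        D=np.array([d[v,u] for u,v in px]);t=(Z>82)
        r=cv2.minAreaRect(P[t,:2].astype(np.float32))
        print(nm,c,s,t.sum(),"z",np.median(Z[t]),"mean",P[t].mean(0),"rect",r)
# block edges at z=45: brown
for c,s,px in blobs(p,(5,60,30),(19,255,200),(270,100,370,330),1000):
    P=np.array([onz(m,u,v,45) for u,v in px]);print("block",s,cv2.minAreaRect(P[:,:2].astype(np.float32)))
E
```

```text
red [318.9 226.5] [312 202  15  48 594] 498 z 85.46042474237618 mean [ 492.1 -284.1   85. ] rect ((492.17669677734375, -282.95440673828125), (9.589181900024414, 31.51847267150879), 1.5280882120132446)
blue [316.5 144.2] [310 123  14  43 570] 569 z 85.51904506962637 mean [ 490.5 -223.    85. ] rect ((490.5946350097656, -223.05560302734375), (28.673538208007812, 9.09460735321045), 89.61045837402344)
yel [320.8 298.3] [315 274  13  49 594] 438 z 85.38558150795836 mean [ 493.4 -342.4   85. ] rect ((493.60870361328125, -340.0859069824219), (34.43849563598633, 9.181074142456055), 89.74956512451172)
block [  284   111    66   205 10437] ((491.660400390625, -284.58380126953125), (50.101810455322266, 170.96533203125), 1.3350303173065186)
```

Call:
jog_arm(rows=[0.18,0.05,-1.6,0,0,0.025,0.5,0,0,-1.6,0,0,0,0.5,0,0,-1.6,0,0,0,0.5,0,0,-1.6,0,0,0,0.5,0,0,-1.6,0,0,0,0.5,0,0,-1.6,0,0,0,0.6,0,0,-1.6,0,0,0,0.6,0,0,-1.6,0,0,0,0.7,0,0,0,0,0,0,0.8,0,0,0,0,0,0,0.9,0,0,0,0,0,0,0.95,0,0,0,0,0,0,1,0,0,0,0,0,0,1,0,0,0,0,0,0,1,0,0,0,0,0,0,1], newtons=40)

```text
clock: 2.73
eef_pos: [492.2, -284.3, 64.1]
eef_rot: [3.14, 0.001, 1.593]
wrist_force: [-1.4, -1.4, 6.3]
finger_gap: 9.3
finger_force: 40.0
```

Call:
jog_arm(rows=[0,0,0.5,0,0,0,1,0,0,1,0,0,0,1,0,0,1.6,0,0,0,1,0,0,1.6,0,0,0,1,0,0,1.6,0,0,0,1,0,0,1.6,0,0,0,1,0,0,1.6,0,0,0,1,0,0,1.6,0,0,0,1,0,0,1,0,0,0,1,0,0,0.5,0,0,0,1,0,0,0,0,0,0,1])

```text
clock: 3.65
eef_pos: [492.1, -283.9, 190.1]
eef_rot: [3.14, 0.001, 1.593]
wrist_force: [0.4, 0.1, 0.1]
finger_gap: 9.5
finger_force: 40.0
```

Call:
jog_arm(rows=[0.25,1,0,0,0,0,1,0.25,2.3,0,0,0,0,1,0.25,2.3,0,0,0,0,1,0.25,2.3,0,0,0,0,1,0.25,2.3,0,0,0,0,1,0.25,2.3,0,0,0,0,1,0.25,2.3,0,0,0,0,1,0.25,2.3,0,0,0,0,1,0.25,2.3,0,0,0,0,1,0.25,2.3,0,0,0,0,1,0.25,2.3,0,0,0,0,1,0.25,2.3,0,0,0,0,1,0.25,2.3,0,0,0,0,1,0.25,2.3,0,0,0,0,1,0.25,2.3,0,0,0,0,1,0.25,2.3,0,0,0,0,1,0,1,0,0,0,0,1,0,0,0,0,0,0,1,0,0,0,0,0,0,1])

```text
clock: 5.23
eef_pos: [531.4, 81.2, 188.3]
eef_rot: [-3.14, 0.0, 1.594]
wrist_force: [-0.4, -1.0, -0.6]
finger_gap: 9.5
finger_force: 40.0
```

```bash
python3 - <<'E'
from m import *
np.set_printoptions(precision=4,suppress=True)
s=manip.read_state();print(s["joints"],s["eef_pos"],s["eef_rot"],s["finger_gap"],s["clock"],s["wrist_force"],s["moment"])
m=manip.camera_model("wrist");p,d=manip.camera("wrist");np.savez("w2.npz",p=p,d=d);cv2.imwrite("pics/w2.png",p)
print(-m["R"].T@m["t"])
E
```

```text
[ 0.0836  0.275   1.5591 -0.0002  1.3086  0.0606] [531.3812  81.181  188.3484] [-3.1405  0.0003  1.5938] 9.539981127173418 5.2333 [-0.431  -1.0204 -0.5531] [-0.0748 -0.0774  0.0365]
[530.8837 152.59   382.8639]
```

View pics/w2.png

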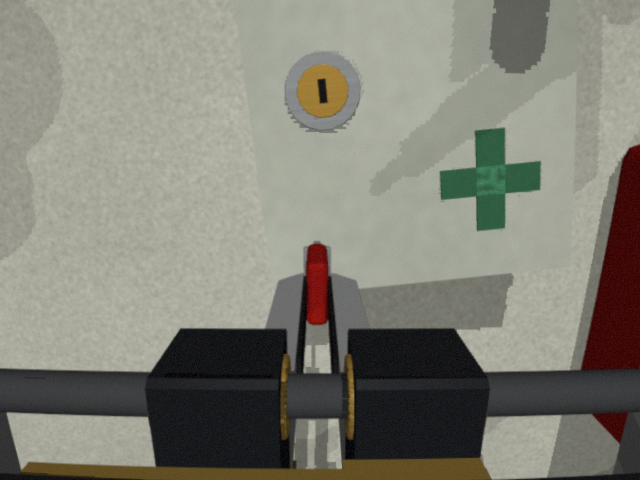

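Wrist view: the key is held at (317,285) and the lock is at (322,91), its keyway leaning a few degrees. I'll measure the keyway, the key in hand and the key's tilt.

```bash
python3 - <<'E'
from m import *
np.set_printoptions(precision=2,suppress=True)
f=np.load("w2.npz");p,d=f["p"],f["d"];m=manip.camera_model("wrist")
for c,s,px in blobs(p,(10,100,60),(32,255,255),(280,50,365,135),500):
    P=np.array([onz(m,u,v,95) for u,v in cv2.convexHull(px.astype(np.int32))[:,0]])
    print("brass",c,s,cv2.minEnclosingCircle(P[:,:2].astype(np.float32)),cv2.fitEllipse(P[:,:2].astype(np.float32)), "depth z",np.median([atd(m,u,v,d[v,u])[2] for u,v in px]))
g=cv2.cvtColor(p,cv2.COLOR_BGR2GRAY);k=np.zeros_like(g);k[70:112,306:340]=(g[70:112,306:340]<60)*255
n,l,st,c=cv2.connectedComponentsWithStats(k)
for i in range(1,n):
    if st[i,4]>30:
        px=np.argwhere(l==i)[:,::-1];P=np.array([onz(m,u,v,95)[:2] for u,v in px])
        w,V=np.linalg.eigh(np.cov(P.T));v=V[:,1]*np.sign(V[1,1]);print("keyway",c[i],st[i],P.mean(0),"ang from +y ccw",np.arctan2(-v[0],v[1]),np.sqrt(12*w),cv2.minAreaRect(P.astype(np.float32)))
for c,s,px in blobs(p,(0,130,40),(8,255,255),(290,220,345,340),100):
    Q=np.array([atd(m,u,v,d[v,u]) for u,v in px]);zt=np.median(Q[:,2]);t=abs(Q[:,2]-zt)<4
    A=np.c_[Q[t,:2]-Q[t,:2].mean(0),np.ones(t.sum())];co=np.linalg.lstsq(A,Q[t,2],rcond=None)[0]
    w,V=np.linalg.eigh(np.cov(Q[t,:2].T));v=V[:,1]*np.sign(V[1,1])
    print("head",c,s,t.sum(),"plane",co,"mean",Q[t].mean(0),"rect",cv2.minAreaRect(Q[t,:2].astype(np.float32)),"ang",np.arctan2(-v[0],v[1]),"yrange",Q[:,1].min(),Q[:,1].max())
p2,d2=manip.camera("scene");m2=manip.camera_model("scene");np.savez("s2.npz",p=p2,d=d2)
for c,s,px in blobs(p2,(0,130,50),(8,255,255),(330,100,480,220),30):print("scene red",c,s,cv2.minAreaRect(px.astype(np.int32).reshape(-1,1,2)))
X=m2["R"]@np.array([531,81,165])+m2["t"];u=(m2["K"]@(X/X[2]))[:2];print(u)
x,y=int(u[0]),int(u[1]);cv2.imwrite("pics/s2.png",cv2.resize(p2[y-30:y+45,x-50:x+50],(800,600),interpolation=2));print(x-50,y-30)
E
```

```text
brass [322.15  90.46] [ 297   64   51   54 1951] ((533.7005004882812, 176.35293579101562), 16.652294158935547) ((533.6456298828125, 176.40159606933594), (32.79536819458008, 33.047672271728516), 11.123645782470703) depth z 95.4707399049172
keyway [322.1  90.5] [318  79   9  24 167] [533.62 176.54] ang from +y ccw 0.12940392221780353 [ 4.56 14.82] ((533.6030883789062, 176.4883270263672), (4.567962646484375, 14.603812217712402), 6.935088634490967)
head [316.83 284.58] [ 306  244   23   81 1650] 1318 plane [ -0.04  -0.02 209.54] mean [532.43  82.56 209.54] rect ((532.4885864257812, 81.48674011230469), (9.714253425598145, 29.503084182739258), 0.7919682264328003) ang 0.02700257281420822 yrange 66.7576500941167 152.00941401986293
scene red [374.4  158.89] [367 148  17  19 205] ((375.09405517578125, 157.55941772460938), (15.62208366394043, 18.20918083190918), 5.710592269897461)
[373.7  168.94]
323 138
```

View pics/s2.png

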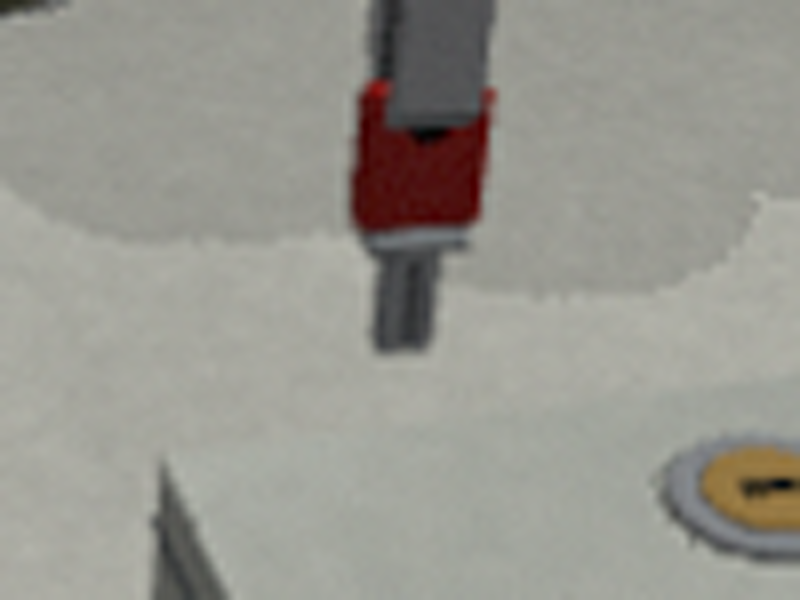

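The key hangs straight in the jaws (finger, head and blade edges are parallel), with the tip 49 mm below the TCP. Keyway centre is about (533.6,176.5) at z 95, which matches the two fixed cameras, with its long axis 0.129 rad from y. Key to keyway is dx +1, dy +95 mm and turn +0.10.

Call:
jog_arm(rows=[0.1,1.5,0,0,0,0.02,1,0,2,0,0,0,0.02,1,0,2,0,0,0,0.02,1,0,2,0,0,0,0.02,1,0,1.5,0,0,0,0.02,1,0,0.5,0,0,0,0,1,0,0,-1,0,0,0,1,0,0,-1,0,0,0,1,0,0,-1,0,0,0,1,0,0,-0.5,0,0,0,1,0,0,-0.4,0,0,0,1,0,0,0,0,0,0,1,0,0,0,0,0,0,1])

```text
clock: 6.42
eef_pos: [532.9, 175.9, 149.9]
eef_rot: [-3.141, 0.0, 1.692]
wrist_force: [0.3, 0.2, -0.1]
finger_gap: 9.5
finger_force: 40.0
```

```bash
python3 - <<'E'
from m import *
np.set_printoptions(precision=3,suppress=True)
s=manip.read_state();print(s["eef_pos"],s["eef_rot"],s["joints"],s["wrist_force"],s["moment"])
p,d=manip.camera("wrist");p2,_=manip.camera("scene")
m=manip.camera_model("scene");
a=cv2.resize(p[190:370,230:410],(500,500),interpolation=2);b=cv2.resize(p2[165:215,395:440],(300,333),interpolation=2)
o=np.zeros((500,800,3),np.uint8);o[:,:500]=a;o[:333,500:]=b;cv2.imwrite("pics/w3.png",o)
E
```

```text
[532.889 175.924 149.919] [-3.141  0.     1.692] [ 0.254  0.361  1.539 -0.     1.242  0.132] [ 0.323  0.233 -0.09 ] [-0.061 -0.072 -0.015]
```

View pics/w3.png

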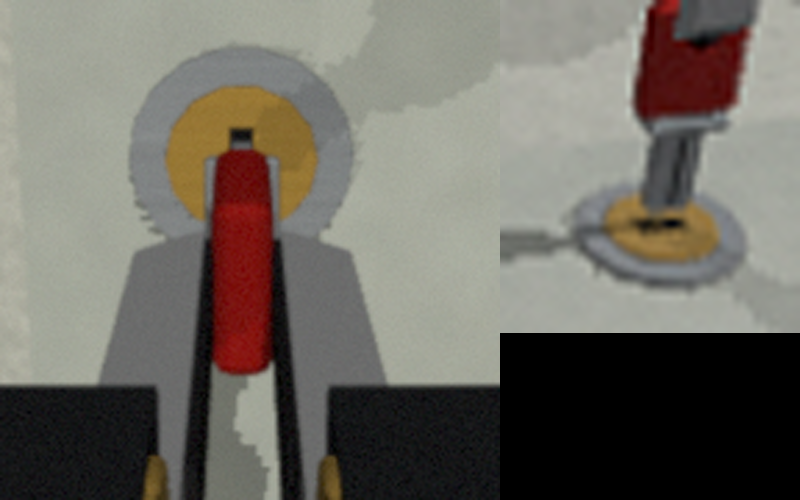

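The wrist crop shows the keyway (241,135) in line with the head (243), and the scene crop has the blade right over the slot. I'll descend gently.

Call:
jog_arm(rows=[0,0,-0.3,0,0,0,1,0,0,-0.2,0,0,0,1,0,0,-0.2,0,0,0,1,0,0,-0.2,0,0,0,1,0,0,0,0,0,0,1])

```text
clock: 6.93
eef_pos: [532.6, 176.2, 140.4]
eef_rot: [-3.141, 0.0, 1.693]
wrist_force: [0.6, -0.1, -0.2]
finger_gap: 9.4
finger_force: 40.0
```

Call:
jog_arm(rows=[0,0,-0.15,0,0,0,1,0,0,-0.15,0,0,0,1,0,0,-0.1,0,0,0,1,0,0,0,0,0,0,1])

```text
clock: 7.27
eef_pos: [532.7, 176.2, 136.7]
eef_rot: [-3.141, 0.0, 1.693]
wrist_force: [0.7, 0.1, -0.1]
finger_gap: 9.3
finger_force: 40.0
```

Call:
jog_arm(rows=[0,0,-0.15,0,0,0,1,0,0,-0.15,0,0,0,1,0,0,-0.1,0,0,0,1,0,0,0,0,0,0,1])

```text
clock: 7.6
eef_pos: [533.0, 176.2, 133.2]
eef_rot: [3.141, -0.0, 1.693]
wrist_force: [-0.4, -0.6, 2.4]
finger_gap: 9.1
finger_force: 40.0
```

Call:
jog_arm(rows=[0,0,-0.1,0,0,0,1,0,0,0,0,0,-0.04,1,0,0,0,0,0,-0.04,1,0,0,0,0,0,-0.04,1,0,0,0,0,0,-0.04,1], newtons=60)

```text
clock: 8.02
eef_pos: [533.0, 176.2, 132.3]
eef_rot: [3.141, -0.0, 1.531]
wrist_force: [-0.6, -0.1, 4.9]
finger_gap: 8.7
finger_force: 60.0
```

Call:
jog_arm(rows=[0,0,0,0,0,-0.04,1,0,0,0,0,0,-0.04,1,0,0,0,0,0,-0.04,1,0,0,0,0,0,-0.04,1,0,0,0,0,0,-0.04,1,0,0,0,0,0,-0.04,1])

```text
clock: 8.52
eef_pos: [532.9, 176.2, 132.4]
eef_rot: [3.141, -0.0, 1.291]
wrist_force: [-1.6, -0.9, 4.7]
finger_gap: 9.2
finger_force: 60.0
```

Call:
jog_arm(rows=[0,0,-0.05,0,0,-0.03,1,0,0,0,0,0,-0.03,1,0,0,0,0,0,-0.03,1,0,0,0,0,0,-0.03,1,0,0,0,0,0,-0.03,1,0,0,0,0,0,-0.03,1])

```text
clock: 9.02
eef_pos: [532.9, 176.3, 132.0]
eef_rot: [3.141, -0.0, 1.111]
wrist_force: [-2.4, 0.8, 5.4]
finger_gap: 8.9
finger_force: 60.1
```

Call:
jog_arm(rows=[0,0,-0.05,0,0,0.03,1,0,0,0,0,0,0.03,1,0,0,0,0,0,0.03,1,0,0,0,0,0,0.03,1,0,0,0,0,0,0.03,1,0,0,0,0,0,0.03,1])

```text
clock: 9.52
eef_pos: [532.8, 176.3, 131.2]
eef_rot: [3.141, -0.0, 1.294]
wrist_force: [-1.0, -0.5, 3.0]
finger_gap: 8.9
finger_force: 60.0
```

```bash
python3 -c "
from h import *
s=manip.read_state();print(s['eef_pos'],s['wrist_force'],s['moment'])"
```

```text
[532.80661512 176.27460241 131.16864916] [-0.99356614 -0.46553123  2.99016556] [0.010098   0.17282756 0.0136507 ]
```

Call:
jog_arm(rows=[0,0,0,0,0,0.03,1,0,0,0,0,0,0.03,1,0,0,0,0,0,0.03,1,0,0,0,0,0,0.03,1,0,0,0,0,0,0.03,1])

```text
clock: 9.93
eef_pos: [532.8, 176.2, 131.1]
eef_rot: [3.142, -0.0, 1.444]
wrist_force: [-1.0, 0.5, 2.5]
finger_gap: 9.0
finger_force: 60.0
```

```bash
python3 -c "
from h import *
s=manip.read_state();print(s['eef_pos'],s['wrist_force'],s['moment'])"
```

```text
[532.8002723  176.22048556 131.05013508] [-0.99418792  0.54561535  2.48173367] [0.05030542 0.03598737 0.0256175 ]
```

Call:
jog_arm(rows=[0,0,0,0,0,0.03,1,0,0,0,0,0,0.03,1,0,0,0,0,0,0.03,1,0,0,0,0,0,0.03,1,0,0,0,0,0,0.03,1])

```text
clock: 10.35
eef_pos: [532.8, 176.2, 131.0]
eef_rot: [3.142, -0.0, 1.594]
wrist_force: [0.3, -0.4, 0.8]
finger_gap: 9.1
finger_force: 60.0
```

```bash
python3 -c "
from h import *
s=manip.read_state();print(s['eef_pos'],s['wrist_force'],s['moment'])"
```

```text
[532.82563111 176.18215841 131.00337562] [ 0.29009094 -0.38551874  0.82834369] [ 0.01874819  0.00927874 -0.0232333 ]
```

Force has dropped off, so the first wafer seems to have been engaged. I'll press on.

Call:
jog_arm(rows=[0,0,-0.1,0,0,0,1,0,0,-0.05,0,0,0,1,0,0,0,0,0,0,1])

```text
clock: 10.6
eef_pos: [532.8, 176.2, 129.3]
eef_rot: [-3.142, -0.0, 1.592]
wrist_force: [-0.5, -0.1, 1.3]
finger_gap: 8.9
finger_force: 60.0
```

Call:
jog_arm(rows=[0,0,-0.1,0,0,0,1,0,0,-0.1,0,0,0,1,0,0,-0.1,0,0,0,1,0,0,0,0,0,0,1])

```text
clock: 10.93
eef_pos: [532.7, 176.2, 126.1]
eef_rot: [-3.141, 0.0, 1.593]
wrist_force: [-0.9, 0.7, 0.3]
finger_gap: 8.8
finger_force: 60.0
```

Call:
jog_arm(rows=[0,0,-0.1,0,0,0,1,0,0,-0.1,0,0,0,1,0,0,-0.1,0,0,0,1,0,0,0,0,0,0,1])

```text
clock: 11.27
eef_pos: [532.7, 176.2, 123.2]
eef_rot: [-3.141, 0.0, 1.593]
wrist_force: [0.0, 0.9, 1.3]
finger_gap: 8.9
finger_force: 60.0
```

Call:
jog_arm(rows=[0,0,-0.1,0,0,0,1,0,0,-0.05,0,0,0,1,0,0,0,0,0,0,1])

```text
clock: 11.52
eef_pos: [532.8, 176.2, 121.9]
eef_rot: [3.142, -0.0, 1.593]
wrist_force: [-0.3, 0.2, 3.1]
finger_gap: 9.0
finger_force: 60.0
```

Call:
jog_arm(rows=[0,0,-0.05,0,0,0.03,1,0,0,0,0,0,0.03,1,0,0,0,0,0,0.03,1,0,0,0,0,0,0,1])

```text
clock: 11.85
eef_pos: [532.8, 176.2, 121.3]
eef_rot: [-3.141, 0.0, 1.684]
wrist_force: [0.9, 0.7, 1.8]
finger_gap: 8.9
finger_force: 60.0
```

Call:
jog_arm(rows=[0,0,0,0,0,-0.03,1,0,0,0,0,0,-0.03,1,0,0,0,0,0,-0.03,1,0,0,0,0,0,-0.03,1,0,0,0,0,0,-0.03,1,0,0,0,0,0,-0.03,1])

```text
clock: 12.35
eef_pos: [532.6, 176.1, 121.1]
eef_rot: [-3.141, 0.0, 1.5]
wrist_force: [0.9, -0.5, 0.8]
finger_gap: 8.9
finger_force: 60.0
```

Call:
jog_arm(rows=[0,0,0,0,0,-0.03,1,0,0,0,0,0,-0.03,1,0,0,0,0,0,-0.03,1,0,0,0,0,0,-0.03,1,0,0,0,0,0,-0.03,1])

```text
clock: 12.77
eef_pos: [532.6, 176.1, 121.1]
eef_rot: [-3.141, 0.0, 1.35]
wrist_force: [-0.5, 0.5, 1.1]
finger_gap: 8.6
finger_force: 60.0
```

Call:
jog_arm(rows=[0,0,-0.1,0,0,0,1,0,0,-0.1,0,0,0,1,0,0,0,0,0,0,1])

```text
clock: 13.02
eef_pos: [532.8, 176.2, 119.6]
eef_rot: [3.142, -0.0, 1.353]
wrist_force: [-1.8, -0.7, 3.6]
finger_gap: 8.8
finger_force: 60.0
```

```bash
cat > hd.py <<'E'
from m import *
s=manip.read_state();m=manip.camera_model("wrist");p,d=manip.camera("wrist")
for c,q,px in blobs(p,(0,130,40),(8,255,255),(280,220,355,340),300):
    Q=np.array([atd(m,u,v,d[v,u]) for u,v in px]);zt=np.median(Q[:,2]);t=abs(Q[:,2]-zt)<4
    w,V=np.linalg.eigh(np.cov(Q[t,:2].T));v=V[:,1]*np.sign(V[1,1])
    print("head top-TCP",Q[t,2].mean()-s["eef_pos"][2],"top",Q[t,2].mean(),"ang %.3f yaw-pi/2 %.3f"%(np.arctan2(-v[0],v[1]),s["eef_rot"][2]-np.pi/2),cv2.minAreaRect(Q[t,:2].astype(np.float32)))
print(s["wrist_force"],s["moment"],s["joints"][5],s["clock"])
E
python3 hd.py
```

```text
head top-TCP 21.10494494927029 top 140.65841386733675 ang -0.212 yaw-pi/2 -0.218 ((534.1685791015625, 177.1771240234375), (29.117368698120117, 10.110877990722656), 79.79572296142578)
[-1.8 -0.7  3.6] [-0.   0.3  0.1] 0.4721780619700177 13.0167
```

Call:
jog_arm(rows=[0,0,-0.1,0,0,0.03,1,0,0,-0.1,0,0,0.03,1,0,0,0,0,0,0,1])

```text
clock: 13.32
eef_pos: [532.6, 176.1, 117.2]
eef_rot: [-3.141, 0.0, 1.414]
wrist_force: [-0.3, 1.2, 1.4]
finger_gap: 8.7
finger_force: 60.0
```

Call:
jog_arm(rows=[0,0,-0.1,0,0,0.03,1,0,0,-0.1,0,0,0.03,1,0,0,0,0,0,0,1])

```text
clock: 13.57
eef_pos: [532.7, 176.1, 115.1]
eef_rot: [-3.141, 0.0, 1.473]
wrist_force: [0.0, -0.1, 0.1]
finger_gap: 9.0
finger_force: 60.0
```

Call:
jog_arm(rows=[0,0,-0.1,0,0,0,1,0,0,-0.05,0,0,0,1,0,0,-0.05,0,0,0,1,0,0,0,0,0,0,1])

```text
clock: 13.9
eef_pos: [532.9, 176.2, 114.1]
eef_rot: [3.141, -0.0, 1.472]
wrist_force: [-3.5, -0.5, 9.0]
finger_gap: 9.1
finger_force: 60.0
```

Seated at TCP z 114.1, which is the predicted home height. Now the quarter turn clockwise.

Call:
jog_arm(rows=[0,0,0,0,0,-0.08,1,0,0,0,0,0,-0.08,1,0,0,0,0,0,-0.08,1,0,0,0,0,0,-0.08,1,0,0,0,0,0,-0.08,1,0,0,0,0,0,-0.08,1,0,0,0,0,0,-0.08,1,0,0,0,0,0,-0.08,1,0,0,0,0,0,-0.08,1,0,0,0,0,0,-0.08,1,0,0,0,0,0,0,1])

```text
clock: 14.82
eef_pos: [532.6, 176.4, 114.1]
eef_rot: [-3.141, 0.0, 0.667]
wrist_force: [-6.4, 0.2, 9.3]
finger_gap: 8.8
finger_force: 60.1
```

```bash
python3 hd.py
```

```text
head top-TCP 21.14340108179755 top 135.25785686049682 ang -0.897 yaw-pi/2 -0.904 ((534.2962646484375, 177.1520538330078), (29.225467681884766, 9.669011116027832), 37.8369026184082)
[-6.4  0.2  9.3] [0.1 1.3 0.2] 1.1583766639734951 14.8167
```

Call:
jog_arm(rows=[0,0,0,0,0,-0.08,1,0,0,0,0,0,-0.08,1,0,0,0,0,0,-0.08,1,0,0,0,0,0,-0.08,1,0,0,0,0,0,-0.08,1,0,0,0,0,0,-0.08,1,0,0,0,0,0,-0.06,1,0,0,0,0,0,0,1])

```text
clock: 15.53
eef_pos: [532.4, 176.7, 114.1]
eef_rot: [-3.141, 0.0, 0.128]
wrist_force: [-7.1, 2.7, 10.2]
finger_gap: 8.8
finger_force: 60.1
```

```bash
python3 hd.py
```

```text
head top-TCP 21.155956878890677 top 135.28145058754023 ang -1.434 yaw-pi/2 -1.443 ((534.72119140625, 176.8311767578125), (29.05989646911621, 9.682727813720703), 7.254038333892822)
[-7.1  2.7 10.2] [0.5 1.5 0.2] 1.6972050252354858 15.5333
```

```bash
sed -i 's/print(s\["wrist_force"\].*/np.set_printoptions(precision=3,suppress=True);print(s["wrist_force"],s["moment"],s["joints"][5],s["clock"])/' hd.py; python3 hd.py|tail -1
```

```text
[-6.272  1.702 10.178] [0.493 1.514 0.263] 1.6942580341660525 15.5833
```

Call:
jog_arm(rows=[0,0,0,0,0,-0.03,1,0,0,0,0,0,-0.03,1,0,0,0,0,0,0,1])

```text
clock: 15.88
eef_pos: [532.4, 176.8, 114.1]
eef_rot: [-3.141, 0.0, 0.07]
wrist_force: [-7.8, 1.7, 10.4]
finger_gap: 9.0
finger_force: 60.1
```

```bash
python3 hd.py
```

```text
head top-TCP 21.174402407003726 top 135.2908091630265 ang -1.489 yaw-pi/2 -1.501 ((534.6856079101562, 176.64439392089844), (29.08149528503418, 9.689080238342285), 4.984333038330078)
[-7.816  1.67  10.355] [0.625 1.559 0.195] 1.7550333265215503 15.8833
```

Call:
jog_arm(rows=[0,0,0,0,0,-0.03,1,0,0,0,0,0,0,1])

```text
clock: 16.1
eef_pos: [532.4, 176.8, 114.1]
eef_rot: [-3.141, 0.0, 0.04]
wrist_force: [-7.0, 2.6, 10.8]
finger_gap: 9.1
finger_force: 60.1
```

```bash
python3 hd.py
```

```text
head top-TCP 21.153397769543886 top 135.27597368132365 ang -1.518 yaw-pi/2 -1.530 ((534.7263793945312, 176.8350830078125), (29.138505935668945, 9.688130378723145), 1.6394462585449219)
[-7.022  2.646 10.784] [0.659 1.547 0.195] 1.7848433130133594 16.1
```

Call:
jog_arm(rows=[0,0,0,0,0,-0.03,1,0,0,0,0,0,0,1])

```text
clock: 16.32
eef_pos: [532.4, 176.8, 114.1]
eef_rot: [-3.141, 0.001, 0.01]
wrist_force: [-6.6, 3.4, 10.4]
finger_gap: 9.0
finger_force: 60.1
```

```bash
python3 hd.py
```

```text
head top-TCP 21.156633964094084 top 135.27428094224004 ang -1.548 yaw-pi/2 -1.561 ((534.7446899414062, 176.61549377441406), (29.287120819091797, 9.66943645477295), 1.5568400621414185)
[-6.551  3.434 10.423] [0.571 1.568 0.19 ] 1.8148783758544156 16.3167
```

Call:
jog_arm(rows=[0,0,0,0,0,-0.03,1,0,0,0,0,0,0,1])

```text
clock: 16.53
eef_pos: [532.4, 176.8, 114.1]
eef_rot: [-3.141, 0.001, -0.02]
wrist_force: [-6.4, 2.6, 10.5]
finger_gap: 8.9
finger_force: 60.1
```

```bash
python3 hd.py
```

```text
head top-TCP 21.224801576389552 top 135.32811197982468 ang 1.565 yaw-pi/2 -1.590 ((534.8471069335938, 176.60275268554688), (9.671724319458008, 28.88871955871582), 89.71610260009766)
[-6.386  2.606 10.534] [0.653 1.522 0.235] 1.8448706572567137 16.5333
```

Call:
jog_arm(rows=[0,0,0,0,0,-0.03,1,0,0,0,0,0,0,1])

```text
clock: 16.75
eef_pos: [532.4, 176.9, 114.1]
eef_rot: [-3.141, 0.0, -0.05]
wrist_force: [-7.0, 3.1, 9.8]
finger_gap: 9.2
finger_force: 60.3
```

```bash
python3 hd.py
```

```text
head top-TCP 21.202460720124364 top 135.31746939207318 ang 1.544 yaw-pi/2 -1.620 ((534.7352905273438, 176.6746826171875), (9.670727729797363, 29.137115478515625), 87.54373931884766)
[-7.043  3.114  9.754] [0.692 1.502 0.338] 1.8747724276607642 16.75
```

Call:
jog_arm(rows=[0,0,0,0,0,-0.03,1,0,0,0,0,0,0,1])

```text
clock: 16.97
eef_pos: [532.4, 176.9, 114.1]
eef_rot: [-3.141, 0.0, -0.079]
wrist_force: [-7.3, 3.9, 10.2]
finger_gap: 9.1
finger_force: 60.5
```

```bash
python3 hd.py
```

```text
head top-TCP 21.158214668478564 top 135.28891336556038 ang 1.525 yaw-pi/2 -1.650 ((534.86767578125, 176.3928985595703), (9.675984382629395, 29.290861129760742), 87.86185455322266)
[-7.309  3.872 10.167] [0.696 1.459 0.404] 1.9046437869403032 16.9667
```

The moment has risen from 0.23 to 0.40 N m and the key now lags the tool, so the plug is on its stop. I'll check that it holds steady.

Call:
jog_arm(rows=[0,0,0,0,0,0,1,0,0,0,0,0,0,1,0,0,0,0,0,0,1,0,0,0,0,0,0,1,0,0,0,0,0,0,1,0,0,0,0,0,0,1,0,0,0,0,0,0,1,0,0,0,0,0,0,1,0,0,0,0,0,0,1,0,0,0,0,0,0,1,0,0,0,0,0,0,1,0,0,0,0,0,0,1])

```text
clock: 18.02
eef_pos: [532.4, 176.9, 114.1]
eef_rot: [-3.141, 0.0, -0.078]
wrist_force: [-6.7, 3.6, 10.8]
finger_gap: 9.1
finger_force: 60.5
```

```bash
python3 hd.py; python3 - <<'E'
from m import *
p2,_=manip.camera("scene");p=cv2.resize(p2[150:260,330:540],(800,419),interpolation=2);cv2.imwrite("pics/fin.png",p)
E
```

```text
head top-TCP 21.16591376256703 top 135.31126126427344 ang 1.522 yaw-pi/2 -1.648 ((534.748779296875, 176.39459228515625), (9.617119789123535, 29.38455581665039), 87.72013854980469)
[-6.701  3.594 10.847] [0.678 1.489 0.436] 1.9028776528886702 18.0167
```

View pics/fin.png

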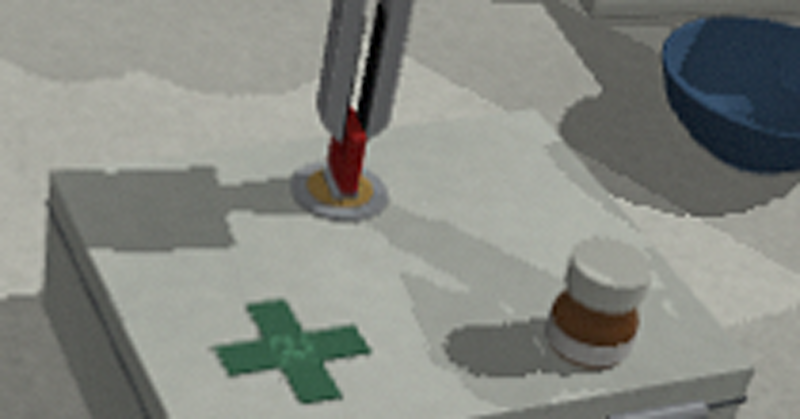

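The final picture shows the key at (345,165) with its collar down on the brass and turned a quarter turn, the jaws still gripping, and the jar at (600,300) untouched. Holding is steady, so I'm handing in.

```bash
python3 -c "
from cell import manip
print(manip.sign_off())"
```

```text
the job is handed in; nothing more can be done
None
```

The red key is fully home in the lock, turned a quarter turn clockwise to its stop and still gripped there against the spring, and the job was handed in at about 18 s.

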